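Turn the drained staining jar and hold it under the tap

TASK

Turn the square staining jar, which was left mouth-down to drain, over so that it stands mouth-up on the table, then lift it and hold it level and still in the air with its mouth centred below the tip of the swan-neck tap, close under it but not touching it, ready to be filled. Finish while still holding it there. Leave the other things on the table as they are.

Things in the scene. Friction and masses are not known exactly. Their poses are not given: they have to be found in the camera images.
- jar_mid (a point): centre of the staining jar, half-way up: a square open pot of white plastic, 54 x 54 mm outside, 80 mm tall, walls and bottom 4 mm. z points out through the closed bottom: z is up while it is mouth-down (the start), down when mouth-up; x and y are square to its sides. The mouth lies 40 mm away along -z. It starts on the left, in one of three places shared with two round pots
- jar_mouth (a point): centre of the open mouth of the same jar, in the plane of the rim; same axes as jar_mid
- jar: the whole staining jar, 0.08 to 0.17 kg, the only square pot; origin at the centre of its mouth, axes as jar_mid. It stands on the table (height 0); its flat sides let it lie stably on any of them
- tap_tip (a point): centre of the lower end of the tap's outlet, 240 mm above the table, pointing down; the outlet is a 22 mm wide nozzle. Axes as for tap.
- tap: fixed tap at the back right: white box 120 x 130 x 90 mm, origin at the centre of its underside, z up; above the origin a steel swan neck (16 mm bar) rises to 340 mm and arches over in -x to the tip, 170 mm from the origin along -x. Below the neck, in front of the box, the space is free
- round_pot: bystander: straight round white plastic pot, mouth-down, diameter 58 mm, 58 mm tall; origin at the centre of its underside
- tapered_cup: bystander: tapered round white plastic cup, mouth-down, 62 mm wide at the table, 44 mm at the top, 62 mm tall; origin at the centre of its underside
- tube_rack: bystander: white rack 100 x 240 mm with red-capped tubes, 114 mm tall, at the far side; origin at the centre of its underside
- tube_cap: bystander: loose red screw cap, diameter 35 mm, 14 mm tall; origin at the centre of its underside
- pencil: bystander: pencil 168 mm long (along its x), 7.5 mm thick, lying on the table; origin under its middle
- slide_folders: bystander: stack of cardboard slide folders, 90 x 130 x 16 mm, on the left; origin at the centre of its underside
- dryer: bystander: dark blue hair dryer lying on the right, barrel 150 mm long along x and 68 mm thick, handle towards -y; origin under the barrel's middle
- wash_bottle: bystander: white bottle with red cap, diameter 64 mm, 150 mm tall, on the right; origin at the centre of its underside
Things that resemble listed ones, but are neither listed nor needed, are in the scene too. What is shaped like the jar but brown or red is not meant.

How it is judged:
By the outcome, as a careful person would: the job done as asked, in the order asked, and still so for the second after the job is handed in, while the arm keeps its last pose, push and grip.
It also fails if it takes over 69 s, if anything falls off the work surface, if the arm or the gripper's body presses on something with over 40 N, if the wrist force passes 120 N, or if a joint passes its speed limit or range.

ROBOT

A 6-joint arm with a two-finger parallel gripper is mounted at the origin on the work surface. World frame = base frame: x ahead of the robot, y to its left, z up, the work surface at z = 0. Lengths are in m, angles in rad, forces in N, time in s.
With the tool pointing down it reaches from about 0.25 to 0.8 m from the base axis. Payload 3.9 kg.
Tool frame: the origin (TCP) lies on the centre line of the jaws, within the pads' length; the fingertips stand 11 mm ahead of it and the grasp point (between the pads) lies 8 mm behind it; z points along the fingers, y is the line along which they close (so a half turn about z gives the same grasp; the last joint's range is limited). The gripper opens to 85 mm and grips with 20 to 120 N. Pads are 22 mm wide; open, the fingers measure 114 mm over their backs; the gripper's body (76 mm by 85 mm) begins 54 mm behind the grasp point. The pads swing forward as they close: fully open they stand 13 mm farther back than shut.
Start: joints at [-1.25, 0.26, -0.138, 1.173, 0, 1.571], TCP at [0.166, -0.498, 0.242] pointing down, gripper open.
Joint ranges: [-2.78, 2.78], [-0.83, 1.72], [-1.28, 1.37], [-1.9, 2.12], [-1.57, 1.48], [-3.14, 3.14]. Speed limits (rad/s): [2.57, 2.57, 3.14, 3.14, 3.14, 3.14].

INTERFACE

Orientations are given as [roll, pitch, yaw] about the fixed x, y, z axes, in that order (R = Rz(yaw) Ry(pitch) Rx(roll)).
In Python, from station import bot gives the robot as it stands. Calls block until the motion is done:
- bot.move_to(position, orientation): joint-space move of the TCP to a pose.
- bot.move_linear(position, vel=0.15, ori=None): straight line of the TCP; ori=None keeps the orientation; vel is the mean speed in m/s.
- bot.goto_joints(angles): joint-space move.
- bot.command_gripper(opening, force=None): finger opening in m; force is the grip in N (None keeps the last); returns when the fingers have stopped.
- bot.wait(seconds).
- bot.inverse_kinematics(position, orientation): joint angles nearest the present ones, or None.
- bot.read_state(): the state.
- bot.read_camera(name): name is "side" or "top" or "wrist"; returns (picture, depth): 400x640x3 uint8, red, green, blue; 400x640 float32, m along the optical axis (not along the pixel's ray), 0 where there is no reading.
- bot.get_calibration(name): a dict with "fx", "fy", "cx", "cy" (pixels), "extrinsics" (4x4, takes a point from world to camera coordinates). Camera axes: x right, y up, looking along -z (the intrinsics and any distortion apply to the point x, -y, -z); pixel columns grow to the right and rows downward; lengths in m; the calibration is good to about 2 mm. The wrist camera is an equidistant fisheye: a pixel r from the principal point sees the ray r / f radians off the axis. A picture is of the moment at which its call begins: read the wrist's pose just before it. get_calibration takes no time and is no camera call; for the wrist camera it gives the pose at the moment of the call.
A pose or a line that the arm cannot do raises bot.MotionError and nothing moves.
- bot.sign_off(): hands the job in; it is judged then, once.
The state is a dict: "time": time; "q": joint angles; "joint_velocities": joint speeds; "tau": joint torques, N m; "ee_pos": TCP position; "ee_rot": TCP orientation; "ft_force": force on the tool from outside, world axes, zero at the start; "wrist_torque": the same for the moment, N m; "gripper_width": finger opening in m; "finger_force": force on a finger pad.
Only numpy, scipy, OpenCV 4.12 (cv2) and the standard library are available. Lean on these libraries where they do the work, as an engineer would, in place of code of your own. Each camera call takes 0.05 s, during which the arm holds its last target. There are 200 camera calls.

## Working session

There is one attempt and no reset: what is moved stays moved. The work goes in short steps, each a Python script; the robot and the scene stay as the last script left them, time stands still between calls to the robot, and variables do not carry over. Pictures are saved under pics/ and viewed, at most 10 in all, crops included, and the job is handed in when it is done.

```bash
mkdir -p pics; ls
cat > h.py <<'E'
import numpy as np, cv2
from station import bot
def shot(n):
    c=bot.get_calibration(n); im,d=bot.read_camera(n); return c,im,d
def world(c,d,u,v,z=None):
    x=(u-c['cx'])/c['fx']; y=(v-c['cy'])/c['fy']
    T=np.linalg.inv(np.array(c['extrinsics'])); r=np.array([x,-y,-1.0])
    if z is None: return (T@np.r_[r*d[int(round(v)),int(round(u))],1])[:3]
    o=T[:3,3]; w=T[:3,:3]@r; return o+w*(z-o[2])/w[2]
E
python3 - <<'E'
from h import *
for n in('top','side'):
    c,im,d=shot(n); cv2.imwrite(f'pics/{n}0.png',im[:,:,::-1]); np.savez(n+'0.npz',im=im,d=d,**{k:np.array(v) for k,v in c.items()}); print(n,c)
E
```

```text
pics
top {'fx': 490.981500747907, 'fy': 490.981500747907, 'cx': 314.92599656522543, 'cy': 195.34173288942912, 'extrinsics': array([[ 2.55809771e-02, -9.99671894e-01, -1.31062078e-03,
         7.85312154e-02],
       [ 9.85215866e-01,  2.49888525e-02,  1.69485267e-01,
        -5.02653726e-01],
       [-1.69396906e-01, -5.62684310e-03,  9.85531850e-01,
        -1.67593439e+00],
       [ 0.00000000e+00,  0.00000000e+00,  0.00000000e+00,
         1.00000000e+00]])}
side {'fx': 380.68427601155526, 'fy': 380.68427601155526, 'cx': 321.4777444234048, 'cy': 195.05931037006002, 'extrinsics': array([[-0.99976274, -0.00840843, -0.0200937 ,  0.48226517],
       [-0.00860793, -0.69488425,  0.71907008, -0.03663801],
       [-0.02000905,  0.71907244,  0.694647  , -1.58926089],
       [ 0.        ,  0.        ,  0.        ,  1.        ]])}
```

View pics/top0.png

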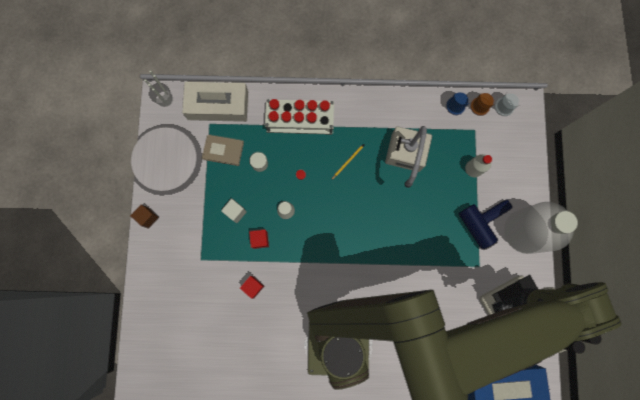

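View pics/side0.png

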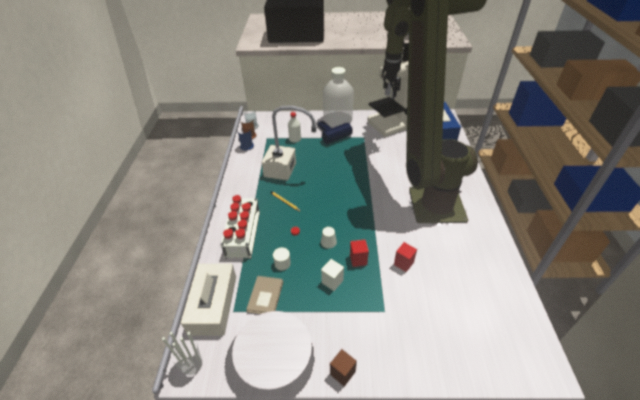

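Top view candidates: white square at (233,210), round cup at (259,161), small round cup at (285,210), red squares at (258,238) and (251,287), and a brown one at (144,216). The white square at (233,210) fits the description. The tap neck runs from (425,128) to its tip near (408,184). One close crop will check both.

Run:
```python
from h import *
C={n:dict(np.load(n+'0.npz')) for n in('top','side')}
t,s=C['top'],C['side']
cr=lambda im,u,v,w,h,k: cv2.resize(im[v:v+h,u:u+w],None,fx=k,fy=k,interpolation=cv2.INTER_CUBIC)
a=cr(t['im'],195,170,80,60,5);b=cr(t['im'],370,120,80,60,5)
e=cr(s['im'],300,230,80,60,5);f=cr(s['im'],260,95,80,60,5)
cv2.imwrite('pics/c1.png',np.vstack([np.hstack([a,b]),np.hstack([e,f])])[:,:,::-1])
def cloud(c):
    v,u=np.mgrid[:400,:640]; d=c['d']; P=np.stack([(u-c['cx'])/c['fx']*d,-(v-c['cy'])/c['fy']*d,-d,np.ones_like(d)],-1)
    return (P@np.linalg.inv(c['extrinsics']).T)[...,:3]
for n in C:
    P=cloud(C[n]); d=C[n]['d']; im=C[n]['im'].astype(int)
    for nm,lo,hi in(('jar',(.25,.2),(.6,.45)),):
        pass
    m=(d>0)&(P[...,2]>.07)&(P[...,2]<.092)&(P[...,0]>.25)&(P[...,0]<.62)&(P[...,1]>.1)&(P[...,1]<.4)&(im.min(-1)>90)
    Q=P[m]; print(n,'jar',len(Q),Q.mean(0),cv2.minAreaRect((Q[:,:2]*1000).astype(np.float32)))
    m=(d>0)&(P[...,2]>.15)&(P[...,0]>.35)&(P[...,0]<.85)&(P[...,1]>-.35)&(P[...,1]<-.1)
    Q=P[m]; print(n,'tap',len(Q))
    if len(Q): 
        for i in np.argsort(Q[:,0])[::max(1,len(Q)//25)]: print(Q[i].round(3),end=';')
    m=(d>0)&(P[...,2]>.08)&(P[...,2]<.1)&(P[...,0]>.35)&(P[...,0]<.85)&(P[...,1]>-.4)&(P[...,1]<-.1)
    Q=P[m]; print('\nbox',len(Q),Q.mean(0),cv2.minAreaRect((Q[:,:2]*1000).astype(np.float32)))
```

```text
top jar 246 [0.43792326 0.36866162 0.07938524] ((436.1112060546875, 289.1098937988281), (221.1295928955078, 71.4762954711914), 88.70613098144531)
top tap 428
[ 0.498 -0.193  0.267];[ 0.503 -0.198  0.273];[ 0.507 -0.187  0.267];[ 0.511 -0.197  0.311];[ 0.516 -0.201  0.317];[ 0.523 -0.197  0.326];[ 0.531 -0.199  0.331];[ 0.539 -0.201  0.333];[ 0.545 -0.204  0.333];[ 0.553 -0.201  0.337];[ 0.562 -0.209  0.337];[ 0.571 -0.207  0.351];[ 0.579 -0.206  0.342];[ 0.588 -0.22   0.344];[ 0.598 -0.217  0.343];[ 0.607 -0.212  0.341];[ 0.616 -0.224  0.341];[ 0.626 -0.227  0.34 ];[ 0.637 -0.217  0.331];[ 0.647 -0.226  0.33 ];[ 0.66  -0.224  0.328];[ 0.668 -0.227  0.241];[ 0.669 -0.238  0.204];[ 0.671 -0.227  0.21 ];[ 0.674 -0.225  0.152];[ 0.679 -0.226  0.247];
box 810 [ 0.67302327 -0.22703663  0.08902062] ((741.687744140625, -266.82781982421875), (150.44236755371094, 297.87445068359375), 62.64378356933594)
side jar 225 [0.44247655 0.37527469 0.07757359] ((442.0271301269531, 377.2261962890625), (57.289398193359375, 55.43207931518555), 52.27048873901367)
side tap 361
[ 0.501 -0.187  0.247];[ 0.506 -0.181  0.242];[ 0.51  -0.181  0.242];[ 0.514 -0.181  0.247];[ 0.517 -0.187  0.262];[ 0.52  -0.189  0.29 ];[ 0.527 -0.187  0.319];[ 0.536 -0.199  0.312];[ 0.551 -0.202  0.337];[ 0.562 -0.197  0.336];[ 0.575 -0.201  0.329];[ 0.59  -0.2    0.339];[ 0.603 -0.215  0.344];[ 0.619 -0.212  0.342];[ 0.631 -0.213  0.336];[ 0.644 -0.222  0.336];[ 0.658 -0.221  0.318];[ 0.669 -0.226  0.292];[ 0.671 -0.229  0.196];[ 0.672 -0.224  0.26 ];[ 0.674 -0.227  0.248];[ 0.676 -0.231  0.312];[ 0.677 -0.225  0.254];[ 0.679 -0.216  0.27 ];[ 0.681 -0.225  0.293];[ 0.683 -0.229  0.28 ];
box 420 [ 0.67992274 -0.22229858  0.08699231] ((745.0709228515625, -263.23760986328125), (153.21534729003906, 301.9156494140625), 61.06855010986328)
```

View pics/c1.png

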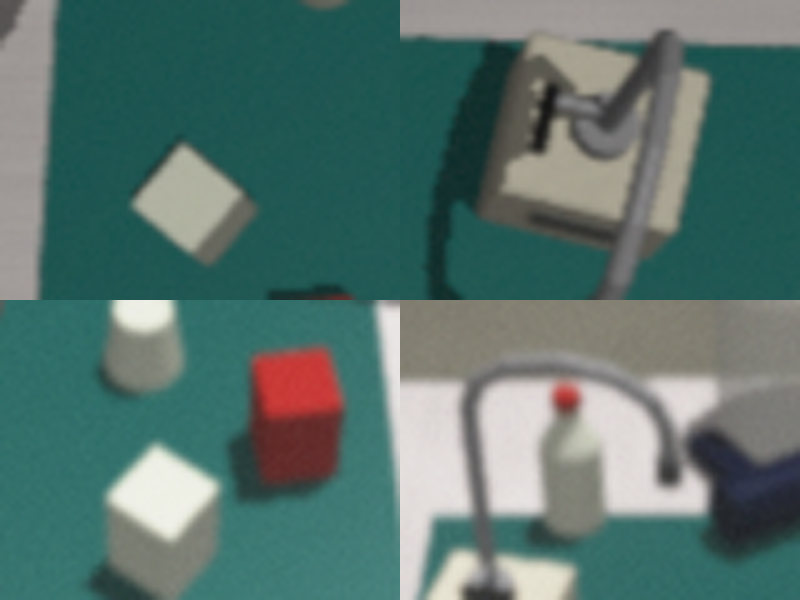

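The crop confirms a square white jar: top-view corners are about (231.6,198.6), (244.5,209), (235,220) and (221.4,210.8). A red decoy stands between it and the robot. The tap tip is at side-view pixel (313.6,130.6). Plan:
1. Lift the jar from above and set it mouth-down in the clear middle area.
2. Lay it on its side.
3. Regrasp it, roll it upright and set it down.
4. Lift it to the tap.

```bash
cat >> h.py <<'E'
from scipy.spatial.transform import Rotation as Ro
r=np.radians
def ori(yaw,pitch,roll=0):
    """tool z at heading yaw, 'pitch' deg below horizontal (90=down, >90 points back); roll about tool z; deg -> rpy"""
    y,p=r(yaw),r(pitch); z=np.array([np.cos(p)*np.cos(y),np.cos(p)*np.sin(y),-np.sin(p)])
    Y=np.array([-np.sin(y),np.cos(y),0]); M=np.c_[np.cross(Y,z),Y,z]
    return (Ro.from_matrix(M)*Ro.from_euler('z',roll,degrees=True))
def tcp(g,R,off=.008): return np.array(g)+R.apply([0,0,off])
def ik(g,R):
    return bot.inverse_kinematics(list(tcp(g,R)),list(R.as_euler('xyz')))
E
python3 - <<'E'
from h import *
t,s=[dict(np.load(n+'0.npz')) for n in('top','side')]
for c,z in((t,.08),):
    k=[world(c,None,u,v,z)[:2] for u,v in((231.6,198.6),(244.5,209),(235,220),(221.4,210.8))]
    k=np.array(k); print('topface',k.round(3),k.mean(0),np.degrees(np.arctan2(*(k[1]-k[0])[::-1])),np.degrees(np.arctan2(*(k[3]-k[0])[::-1])))
# top-cam mask by colour+height
v,u=np.mgrid[:400,:640];d=t['d'];P=(np.stack([(u-t['cx'])/t['fx']*d,-(v-t['cy'])/t['fy']*d,-d,np.ones_like(d)],-1)@np.linalg.inv(t['extrinsics']).T)[...,:3]
m=(P[...,2]>.07)&(t['im'].min(-1)>90)&(u>215)&(u<252)&(v>192)&(v<226); Q=P[m]
print('top jar',len(Q),Q.mean(0),cv2.minAreaRect((Q[:,:2]*1000).astype(np.float32)))
for n,uv,z in(('pot',(285,208),.06),('pot2',(259,159),.06),('red',(258,234),.08),('pencilend',(333,178),0),('red2',(251,285),.05)): print(n,world(t,None,*uv,z).round(3))
print('tip side',world(s,None,313.6,130.6,.24))
c=bot.get_calibration('wrist');st=bot.read_state();W=np.linalg.inv(c['extrinsics'])
R=Ro.from_euler('xyz',st['ee_rot']);print('R',R.as_matrix().round(2),'cam in tool',R.inv().apply(W[:3,3]-st['ee_pos']),R.inv().apply(-W[:3,2]))
J=[.440,.374]
for yaw in(52.3,-37.7,142.3,-127.7):
    for p in(90,): print('pick',yaw,np.round(ik([*J,.06],ori(yaw,p)),2) if ik([*J,.06],ori(yaw,p)) is not None else None)
for S in([.42,-.02],[.42,.02],[.45,0],[.38,0]):
  yaw=np.degrees(np.arctan2(S[1],S[0]))
  for p,ro in((90,0),(20,0),(110,0),(70,0),(70,180),(70,-180),(20,0),(20,180),(20,-180)):
    q=ik([*S,.05],ori(yaw,p,ro)); print(S,p,ro,None if q is None else np.round(q,2))
T=[.505,-.183]
for yaw in(-20,0,20,40):
  for ro in(0,180): q=ik([*T,.175],ori(yaw,20,ro)); print('tap',yaw,ro,None if q is None else np.round(q,2))
E
```

```text
topface [[0.476 0.376]
 [0.441 0.33 ]
 [0.402 0.36 ]
 [0.433 0.408]] [0.43783295 0.36854183] -127.1371877977103 142.92978664690304
top jar 255 [0.43684665 0.3719913  0.08593779] ((331.9124755859375, 238.65017700195312), (398.4123229980469, 53.60319519042969), 51.83647537231445)
pot [0.451 0.193 0.06 ]
pot2 [0.622 0.291 0.06 ]
red [0.357 0.28  0.08 ]
pencilend [0.573 0.028 0.   ]
red2 [0.186 0.299 0.05 ]
tip side [ 0.51172697 -0.19380014  0.24      ]
R [[ 0.95  0.32 -0.  ]
 [ 0.32 -0.95  0.  ]
 [ 0.   -0.   -1.  ]] cam in tool [ 0.08054362 -0.00041473 -0.1316056 ] [-0.31302489 -0.00145927  0.9497438 ]
pick 52.3 [ 0.7   0.49 -0.32  0.76  0.   -0.21]
pick -37.7 [ 0.7   0.49 -0.32  0.76  0.    1.36]
pick 142.3 [ 0.7   0.49 -0.32  0.76  0.   -1.78]
pick -127.7 [ 0.7   0.49 -0.32  0.76  0.    2.93]
[0.42, -0.02] 90 0 [-0.05  0.28 -0.71  0.58 -0.    0.  ]
[0.42, -0.02] 20 0 None
[0.42, -0.02] 110 0 [-0.05  0.51 -0.39  1.02 -0.    0.  ]
[0.42, -0.02] 70 0 [-0.05  0.13 -1.05  0.04 -0.    0.  ]
[0.42, -0.02] 70 180 [-0.05  0.13 -1.05  0.04  0.   -3.14]
[0.42, -0.02] 70 -180 [-0.05  0.13 -1.05 
[... 742 characters left out ...]
17 -0.99  0.06  0.   -3.14]
[0.45, 0] 20 0 None
[0.45, 0] 20 180 None
[0.45, 0] 20 -180 None
[0.38, 0] 90 0 [ 0.    0.23 -0.8   0.55  0.    0.  ]
[0.38, 0] 20 0 None
[0.38, 0] 110 0 [ 0.    0.46 -0.49  0.97  0.    0.  ]
[0.38, 0] 70 0 [ 0.    0.07 -1.13  0.02  0.    0.  ]
[0.38, 0] 70 180 [ 0.    0.07 -1.13  0.02  0.   -3.14]
[0.38, 0] 70 -180 [ 0.    0.07 -1.13  0.02  0.   -3.14]
[0.38, 0] 20 0 None
[0.38, 0] 20 180 None
[0.38, 0] 20 -180 None
tap -20 0 None
tap -20 180 None
tap 0 0 None
tap 0 180 None
tap 20 0 [-0.86  0.37 -1.15 -0.71  1.08 -0.74]
tap 20 180 [-0.86  0.37 -1.15 -0.71  1.08  2.4 ]
tap 40 0 [-0.9   0.47 -0.67  0.52  1.22 -1.66]
tap 40 180 [-0.9   0.47 -0.67  0.52  1.22  1.48]
```

Run:
```python
from h import *
def f(g,yaw,p,ro):
    q=ik(g,ori(yaw,p,ro)); return None if q is None else np.array(q)
print('A/D: low-alpha at z=.045, cam up; list feasible')
for x in(.42,.5,.58,.64):
  for y in(-.1,0,.1):
    o=[]
    b=np.degrees(np.arctan2(y,x))
    for dy in(-75,-60,-40,-20,-5,5,20,40,60,75):
      for a in(20,30):
        q=f([x,y,.045],b+dy,a,180)
        if q is not None:o.append((dy,a,round(q[4],2),round(q[5],2)))
    print(x,y,o)
print('tap')
for yaw in range(-90,91,10):
  for a in(10,20,30):
    q=f([.508,-.188,.18],yaw,a,180)
    if q is not None: print(yaw,a,q.round(2))
print('orig')
for a in(15,25,35):
  for yw in(-37.7,52.3):
    q=f([.44,.374,.05],yw,a,180); print(a,yw,None if q is None else q.round(2))
```

```text
A/D: low-alpha at z=.045, cam up; list feasible
0.42 -0.1 [(-75, 20, np.float64(-1.05), np.float64(-0.69)), (-75, 30, np.float64(-0.95), np.float64(-0.95)), (-60, 20, np.float64(-1.18), np.float64(-1.09)), (-60, 30, np.float64(-1.03), np.float64(-1.33)), (60, 20, np.float64(1.18), np.float64(1.09)), (60, 30, np.float64(1.03), np.float64(1.33)), (75, 20, np.float64(1.05), np.float64(0.69)), (75, 30, np.float64(0.95), np.float64(0.95))]
0.42 0 [(-75, 20, np.float64(-1.04), np.float64(-0.67)), (-75, 30, np.float64(-0.95), np.float64(-0.93)), (-60, 20, np.float64(-1.17), np.float64(-1.04)), (-60, 30, np.float64(-1.03), np.float64(-1.3)), (60, 20, np.float64(1.17), np.float64(1.04)), (60, 30, np.float64(1.03), np.float64(1.3)), (75, 20, np.float64(1.04), np.float64(0.67)), (75, 30, np.float64(0.95), np.float64(0.93))]
0.42 0.1 [(-75, 20, np.float64(-1.05), np.float64(-0.69)), (-75, 30, np.float64(-0.95), np.float64(-0.95)), (-60, 20, np.float64(-1.18), np.float64(-1.09)), (-60, 30, np.float64(-1.03), np.float64(-1.33)), (60, 20, np.float64(1.18), np.float64(1.09)), (60, 30, np.float64(1.0
[... 7059 characters left out ...]
  0.49 -0.44  0.9   1.03  1.27]
60 10 [-0.89  0.86 -0.17  1.65  1.17  0.42]
60 20 [-0.87  0.72 -0.22  1.38  1.08  0.76]
60 30 [-0.83  0.59 -0.26  1.2   0.97  1.  ]
70 10 [-0.85  0.94 -0.01  1.84  1.04  0.3 ]
70 20 [-0.84  0.81 -0.05  1.62  0.98  0.57]
70 30 [-0.8   0.69 -0.1   1.44  0.89  0.8 ]
80 10 [-0.81  1.01  0.15  1.99  0.91  0.23]
80 20 [-0.79  0.89  0.11  1.8   0.87  0.45]
80 30 [-0.77  0.77  0.05  1.62  0.8   0.64]
90 20 [-0.75  0.96  0.26  1.95  0.76  0.35]
90 30 [-0.72  0.85  0.2   1.78  0.71  0.51]
orig
15 -37.7 [ 1.21  0.97 -0.18  1.24 -1.18 -0.71]
15 52.3 None
25 -37.7 [ 1.18  0.83 -0.28  0.98 -1.06 -1.  ]
25 52.3 None
35 -37.7 [ 1.13  0.72 -0.34  0.82 -0.93 -1.2 ]
35 52.3 None
```

```bash
cat >> h.py <<'E'
def mv(g,R): bot.move_to(list(tcp(g,R)),list(R.as_euler('xyz')))
def ml(g,R,vel=.15): bot.move_linear(list(tcp(g,R)),vel=vel,ori=list(R.as_euler('xyz')))
def say(t):
    s=bot.read_state(); print(t,round(s['time'],1),np.round(s['ee_pos'],4),'w',round(s['gripper_width'],4),'ft',np.round(s['ft_force'],1),'ff',np.round(s['finger_force'],1),'q',np.round(s['q'],2))
S=np.array([.44,-.03]); PSI=52.
E
python3 - <<'E'
from h import *
J=[.440,.373]
for a in((25,180),(115,180),(65,0)):
    for z in(.05,.15): q=ik([*S,z],ori(PSI,*a)); print(a,z,None if q is None else np.round(q,2))
R=ori(52.2,90)
mv([.22,-.25,.30],R); say('via')
mv([*J,.19],R); say('above')
c,im,d=shot('wrist'); cv2.imwrite('pics/w1.png',im[:,:,::-1])
ml([*J,.058],R); say('down')
bot.command_gripper(.04,40); say('grip')
E
```

```text
(25, 180) 0.05 [-0.73  0.61 -0.96  0.15  1.13  1.4 ]
(25, 180) 0.15 [-0.73  0.38 -0.88  0.46  1.13  1.4 ]
(115, 180) 0.05 [ 0.13  0.52 -0.41  0.96 -0.3   2.42]
(115, 180) 0.15 [ 0.13  0.41 -0.28  1.2  -0.3   2.42]
(65, 0) 0.05 [-0.35  0.26 -0.87  0.3   0.41 -1.22]
(65, 0) 0.15 [-0.35  0.1  -0.71  0.61  0.41 -1.22]
via 2.9 [ 0.22   -0.2501  0.292 ] w 0.0854 ft [ 0.4 -0.2 -0.9] ff 0.0 q [-0.85 -0.09 -0.4   1.26 -0.   -1.76]
above 5.3 [0.4406 0.3721 0.1823] w 0.0853 ft [ 0.5 -0.6  0.5] ff 0.0 q [ 0.7   0.38 -0.12  1.07 -0.   -0.21]
down 6.4 [0.4407 0.3734 0.0508] w 0.0855 ft [0.6 0.3 0.1] ff 0.0 q [ 0.7   0.49 -0.32  0.76 -0.   -0.21]
grip 6.8 [0.4407 0.3735 0.051 ] w 0.0535 ft [-0.  -0.7  4.9] ff 42.8 q [ 0.7   0.49 -0.32  0.76 -0.   -0.21]
```

View pics/w1.png

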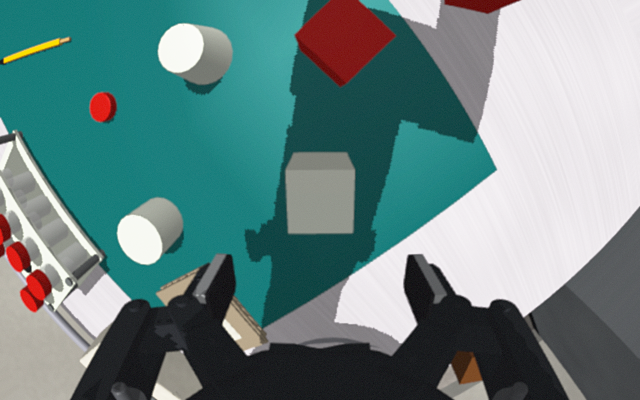

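The jar is square-on between the jaws at (320,200), and it is gripped at 53.5 mm width. Now I'll relocate it and take the side grip.

Run:
```python
from h import *
J=[.440,.373]; R=ori(52.2,90)
ml([*J,.18],R,.25)
R2=ori(PSI,90); mv([*S,.18],R2); ml([*S,.0595],R2,.15); say('placed')
bot.command_gripper(.085); ml([*S,.17],R2,.25)
h=ori(PSI,25,180); f=np.array([np.cos(r(PSI)),np.sin(r(PSI)),0])
g=np.array([*S,.05])
mv(g-.12*f+[0,0,.16],ori(PSI,45,180)); say('via')
c,im,d=shot('top'); cv2.imwrite('pics/t2.png',cv2.resize(im[140:290,240:440],None,fx=4,fy=4,interpolation=cv2.INTER_CUBIC)[:,:,::-1])
mv(g-h.apply([0,0,.10]),h); say('pre')
```

```text
placed 9.8 [ 0.4404 -0.0296  0.0515] w 0.0535 ft [-0.2 -0.3 -1.7] ff 42.7 q [-0.07  0.3  -0.65  0.62  0.   -0.98]
via 12.8 [ 0.3695 -0.1198  0.204 ] w 0.0851 ft [-0.1  0.6  0.1] ff 0.0 q [-0.89  0.16 -0.65  0.99  0.76  1.25]
pre 13.4 [ 0.3887 -0.0956  0.089 ] w 0.0851 ft [ 0.7 -0.6  0. ] ff 0.0 q [-0.97  0.59 -0.79  0.77  1.04  0.93]
```

View pics/t2.png

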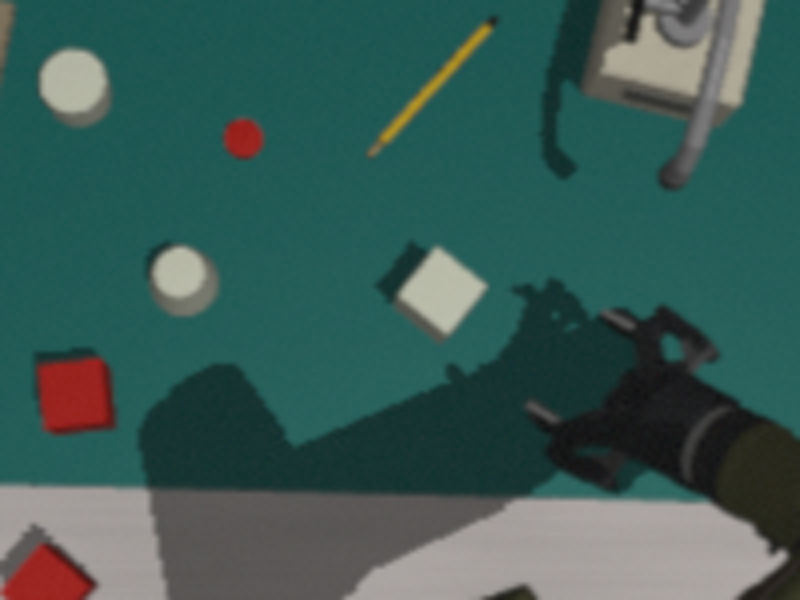

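The jar stands at top pixel (350,213), clear of its neighbours, with the gripper lined up behind it. The tap tip is at about (408.3,184). Next I'll grip it from the side and lay it down.

```bash
cat >> h.py <<'E'
def lower(g,R,zmin,thr=3.,step=.002):
    g=np.array(g,float); f0=bot.read_state()['ft_force'][2]
    while g[2]>zmin:
        g[2]-=step; ml(g,R,.04); f=bot.read_state()['ft_force'][2]
        if abs(f-f0)>thr: print('contact z',g[2].round(4),f-f0); break
    return g
E
python3 - <<'E'
from h import *
t=bot.get_calibration('top')
k=np.array([world(t,None,240+u/4,140+v/4,.08) for u,v in((437,247),(488,287),(443,340),(393,293))]);print(k.mean(0),np.degrees(np.arctan2(*(k[0]-k[3])[1::-1])))
print('tip top',world(t,None,408.3,183.8,.25))
h=ori(PSI,25,180); g=np.array([*S,.05])
ml(g,h,.15); say('at'); bot.command_gripper(.04,40); say('grip')
ml(g+[0,0,.10],h,.2); say('up')
R=ori(PSI,115,180); mv(g+[0,0,.10],R); say('rot')
ml([*S,.036],R,.2)
e=lower([*S,.036],R,.024); say('low')
np.save('e.npy',e)
c,im,d=shot('top'); c2,im2,d=shot('side')
a=cv2.resize(im[170:250,300:400],(800,640))[:300];
cv2.imwrite('pics/t3.png',np.hstack([cv2.resize(im[170:245,300:400],(400,300)),cv2.resize(im2[160:280,280:440],(400,300))])[:,:,::-1])
E
```

```text
[ 0.43649779 -0.02999035  0.08      ] -42.26796219213349
tip top [ 0.50832089 -0.19689246  0.25      ]
at 14.2 [ 0.4453 -0.0248  0.0482] w 0.0848 ft [-0.2 -0.1  0.3] ff 0.0 q [-0.73  0.61 -0.96  0.15  1.13  1.4 ]
grip 14.6 [ 0.4449 -0.025   0.0471] w 0.0537 ft [-0.7 -2.5  5.4] ff 40.2 q [-0.74  0.61 -0.96  0.15  1.13  1.4 ]
up 15.2 [ 0.4441 -0.0242  0.1458] w 0.0538 ft [ 0.   0.1 -1.3] ff 40.1 q [-0.73  0.38 -0.88  0.46  1.13  1.4 ]
rot 16.5 [ 0.4367 -0.0329  0.1413] w 0.0536 ft [-0.4  0.2 -1.3] ff 40.4 q [ 0.13  0.41 -0.29  1.2  -0.3   2.42]
contact z 0.028 4.589988832233997
low 18.2 [ 0.4381 -0.0327  0.021 ] w 0.0538 ft [-0.5  0.7  3.1] ff 40.6 q [ 0.14  0.55 -0.43  0.92 -0.3   2.42]
```

View pics/t3.png

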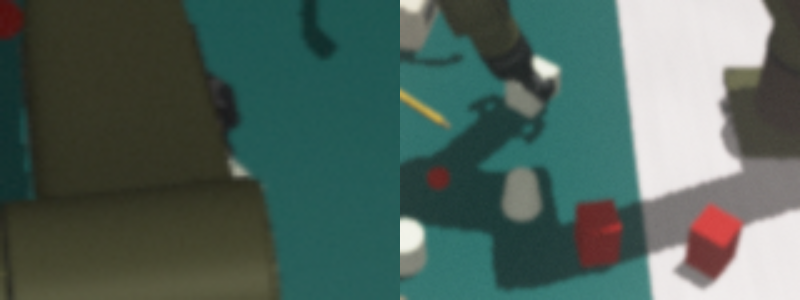

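It is lying on its side, with contact at 28 mm (the half-thickness plus about 1 mm). I'll release and regrasp it for the second quarter turn, then look.

Run:
```python
from h import *
R=ori(PSI,115,180); f=np.array([np.cos(r(PSI)),np.sin(r(PSI)),0])
bot.command_gripper(.085); g=np.array([*S,.028]); ml(g-R.apply([0,0,.13]),R,.25); say('rel')
C=ori(PSI,65,0); c0=g-.015*f
mv(c0-C.apply([0,0,.13]),C); say('preC')
cw=bot.get_calibration('wrist'); im,d=bot.read_camera('wrist'); cv2.imwrite('pics/w4.png',im[:,:,::-1])
```

```text
rel 19.4 [0.4711 0.0105 0.1379] w 0.0851 ft [-0.7 -0.7 -1. ] ff 0.0 q [ 0.2   0.48 -0.18  1.25 -0.28  2.48]
preC 22.7 [ 0.3991 -0.0824  0.1385] w 0.0855 ft [ 0.8 -0.1 -0. ] ff 0.0 q [-0.53  0.1  -0.73  0.68  0.43 -1.42]
```

View pics/w4.png

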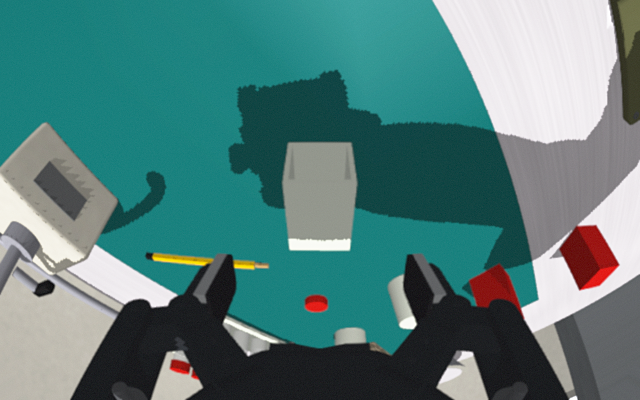

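The jar lies flat with its mouth facing the robot (mouth edge at row about 142–182, bottom edge at row about 245), centred between the fingers. Next is gripping, turning it mouth-up and standing it.

Run:
```python
from h import *
f=np.array([np.cos(r(PSI)),np.sin(r(PSI)),0]); C=ori(PSI,65,0); c0=np.array([*S,.028])-.015*f
ml(c0,C,.15); bot.command_gripper(.04,40); say('grip')
ml(c0+[0,0,.14],C,.2)
D=ori(PSI,25,180); mv(c0+[0,0,.14],D); say('turned')
ml([*c0[:2],.060],D,.15); e=lower([*c0[:2],.060],D,.038); say('low'); np.save('e.npy',e)
c2,im2,_=shot('side'); im3,_=bot.read_camera('top')
cv2.imwrite('pics/s5.png',np.hstack([cv2.resize(im3[170:245,300:400],(400,300)),cv2.resize(im2[150:225,290:390],(400,300))])[:,:,::-1])
```

```text
grip 24.1 [ 0.4333 -0.0396  0.0215] w 0.0535 ft [-3.4 -2.2  6.2] ff 41.5 q [-0.38  0.3  -0.9   0.24  0.42 -1.26]
turned 27.2 [ 0.4352 -0.0361  0.1645] w 0.0534 ft [-0.7 -0.1 -2. ] ff 41.5 q [-0.77  0.36 -0.84  0.61  1.12  1.31]
contact z 0.044 6.289282586212406
low 30.1 [ 0.4356 -0.0359  0.0417] w 0.0537 ft [-0.8 -0.4  5.3] ff 42.1 q [-0.78  0.63 -0.94  0.23  1.12  1.31]
```

View pics/s5.png

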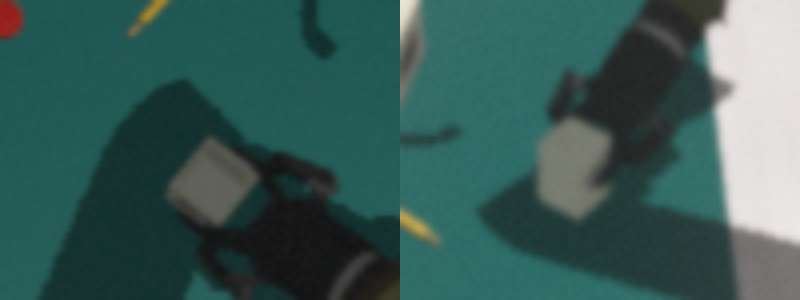

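The jar stands mouth-up on the table: the mouth is visible at (213,180) in the left panel. I'll let go briefly so it stands alone, regrip, lift and bring it below the tap with a safe gap, then look.

Run:
```python
from h import *
e=np.load('e.npy'); D=ori(PSI,25,180)
bot.command_gripper(.085); bot.wait(.7); bot.command_gripper(.04,40); say('regrip')
ml([*e[:2],.13],D,.2)
T=ori(40,25,180); tip=np.array([.510,-.194])
ml([*tip,.13],T,.12); ml([*tip,.165],T,.1); bot.wait(.3); say('under')
print('rot err',Ro.from_euler('xyz',bot.read_state()['ee_rot']).inv().__mul__(T).magnitude())
c,im,d=shot('wrist'); ct,it,_=shot('top'); cs,is_,_=shot('side')
np.savez('w6.npz',im=im,d=d,ext=c['extrinsics'])
A=cv2.resize(im[60:260,170:470],(480,320)); B=cv2.resize(it[160:215,370:436],(320,267)); S_=cv2.resize(is_[100:166,275:355],(320,264))
o=np.zeros((535,800,3),np.uint8); o[:320,:480]=A; o[:267,480:]=B; o[268:532,480:]=S_
cv2.imwrite('pics/w6.png',o[:,:,::-1])
```

```text
regrip 31.7 [ 0.4353 -0.0361  0.0407] w 0.0535 ft [-0.  -0.8  0.7] ff 45.4 q [-0.77  0.63 -0.94  0.23  1.12  1.31]
under 34.6 [ 0.5154 -0.1891  0.1611] w 0.0539 ft [ 0.2 -0.3 -2. ] ff 45.5 q [-0.89  0.46 -0.64  0.51  1.13  1.54]
rot err 0.0011854506428653723
```

View pics/w6.png

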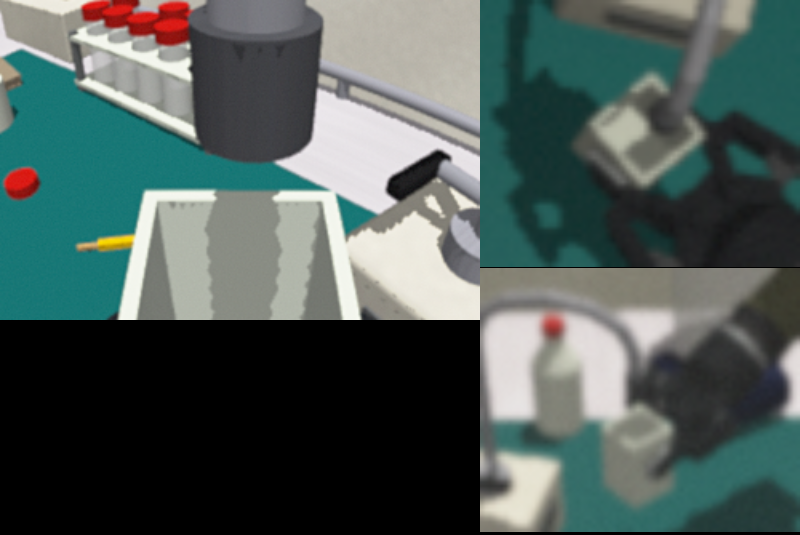

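The wrist view shows the nozzle (end ellipse near crop (253,140)) just above and slightly left of the jar's far rim. I'll measure both from the wrist depth: a circle fit for the nozzle, and the rim plane for the mouth.

```bash
cat > meas.py <<'E'
from h import *
from scipy.optimize import least_squares
def meas(im,d,c,zr=None):
    v,u=np.mgrid[:400,:640]; x=u-c['cx'];y=v-c['cy']; rr=np.hypot(x,y)+1e-9; th=rr/c['fx']
    k=np.tan(th)/rr; P=np.stack([x*k*d,-y*k*d,-d,np.ones_like(d)],-1)@np.linalg.inv(c['extrinsics']).T; P=P[...,:3]
    n=(d>0)&(np.hypot(P[...,0]-.51,P[...,1]+.194)<.03)&(P[...,2]>.235)&(P[...,2]<.3)
    Q=P[n]; print('nozzle n',len(Q),'zmin pct',np.percentile(Q[:,2],[0,1,5]).round(4))
    for lo,hi in((.242,.25),(.25,.26)):
        q=Q[(Q[:,2]>lo)&(Q[:,2]<hi)]
        s=least_squares(lambda p:np.hypot(q[:,0]-p[0],q[:,1]-p[1])-p[2],[.515,-.19,.011],loss='soft_l1',f_scale=.001); s2=least_squares(lambda p:np.hypot(q[:,0]-p[0],q[:,1]-p[1])-.011,[.515,-.19],loss='soft_l1',f_scale=.001); print(lo,len(q),s.x.round(4),s2.x.round(4))
    st=bot.read_state(); R=Ro.from_euler('xyz',st['ee_rot']); g=np.array(st['ee_pos'])+R.apply([0,0,-.008]); print('grasp',g.round(4))
    m=(d>0)&(np.hypot(P[...,0]-g[0],P[...,1]-g[1])<.042)&(P[...,2]>g[2]+.029)&(P[...,2]<g[2]+.046)&(im.min(-1)>100)
    q=P[m]; z=np.median(q[q[:,2]>np.percentile(q[:,2],70)][:,2]); hh=np.histogram(q[:,2],bins=12); print('hist',hh[0],hh[1].round(4))
    zz=hh[1][hh[0].argmax()]+.0007; q=q[abs(q[:,2]-zz)<.0025]
    A=np.c_[q[:,:2]-q[:,:2].mean(0),np.ones(len(q))]; k=np.linalg.lstsq(A,q[:,2],rcond=None)[0]
    print('rim',len(q),'z',k[2].round(4),'slope',k[:2].round(4),cv2.minAreaRect((q[:,:2]*1e3).astype(np.float32)))
    vals=[(u[m].min(),u[m].max(),v[m].min(),v[m].max())]; print(vals)
E
python3 - <<'E'
from meas import *
W=np.load('w6.npz'); c=bot.get_calibration('wrist'); meas(W['im'],W['d'],c)
s=bot.get_calibration('side'); st=dict(np.load('side0.npz'))
print(world(s,None,313.8,132,.24)-[0,.011,0])
E
```

```text
nozzle n 11517 zmin pct [0.2396 0.2409 0.243 ]
0.242 1882 [ 0.5114 -0.1957  0.0109] [ 0.5115 -0.1957]
0.25 2830 [-405.8518 -312.2959  512.3747] [ 0.5115 -0.1957]
grasp [ 0.5099 -0.194   0.1647]
hist [ 336  355  325  317  356  374  382  413 1032 2313 1058   98] [0.1937 0.1944 0.1952 0.1959 0.1966 0.1973 0.1981 0.1988 0.1995 0.2003
 0.201  0.2017 0.2024]
rim 5086 z 0.2005 slope [-0.0013  0.0017] ((507.4881591796875, -195.41082763671875), (65.77438354492188, 54.68427276611328), 39.60879135131836)
[(np.int64(240), np.int64(399), np.int64(180), np.int64(312))]
[ 0.51066978 -0.19473662  0.24      ]
```

```bash
cat >> meas.py <<'E'
def rim(im,d,c,yaw=40):
    v,u=np.mgrid[:400,:640]; x=u-c['cx'];y=v-c['cy']; rr=np.hypot(x,y)+1e-9; k=np.tan(rr/c['fx'])/rr
    P=(np.stack([x*k*d,-y*k*d,-d,np.ones_like(d)],-1)@np.linalg.inv(c['extrinsics']).T)[...,:3]
    st=bot.read_state(); g=np.array(st['ee_pos'])+Ro.from_euler('xyz',st['ee_rot']).apply([0,0,-.008])
    f=np.array([np.cos(r(yaw)),np.sin(r(yaw))]); l=np.array([-f[1],f[0]])
    q=P[(d>0)&(abs(P[...,2]-g[2]-.0358)<.002)&(im.min(-1)>100)]; a=(q[:,:2]-g[:2])@f; b=(q[:,:2]-g[:2])@l; ok=(abs(a)<.045)&(abs(b)<.04); a,b=a[ok],b[ok]
    print('along pct',np.percentile(a,[0,1,5,95,99,100]).round(4),'lat pct',np.percentile(b,[0,.5,1,99,99.5,100]).round(4)); print(np.histogram(a*1e3,bins=np.arange(-45,45,3)))
E
python3 - <<'E'
from meas import *
W=np.load('w6.npz'); rim(W['im'],W['d'],bot.get_calibration('wrist'))
E
```

```text
along pct [-0.038  -0.0251 -0.0246  0.0275  0.0288  0.0302] lat pct [-0.027  -0.0265 -0.0264  0.0273  0.0274  0.0278]
(array([   0,    0,    1,    2,    0,    0,  710, 1188,  327,  178,  163,
        157,  148,  139,  146,  123,  129,  116,  108,  105,  111,   86,
         96,  704,  328,    1,    0,    0,    0]), array([-45, -42, -39, -36, -33, -30, -27, -24, -21, -18, -15, -12,  -9,
        -6,  -3,   0,   3,   6,   9,  12,  15,  18,  21,  24,  27,  30,
        33,  36,  39,  42]))
```

Run:
```python
from meas import *
T=ori(40,25,180)
ml([.5105,-.1972,.165],T,.05); ml([.5105,-.1972,.1925],T,.04); bot.wait(1.0); say('up')
c,im,d=shot('wrist'); meas(im,d,c); rim(im,d,c)
_,it,_=shot('top'); _,is_,_=shot('side')
A=cv2.resize(im[60:260,170:470],(480,320)); B=cv2.resize(it[160:215,370:436],(320,267)); S_=cv2.resize(is_[100:166,275:355],(320,264))
o=np.zeros((535,800,3),np.uint8); o[:320,:480]=A; o[:267,480:]=B; o[268:532,480:]=S_
cv2.imwrite('pics/w7.png',o[:,:,::-1])
```

```text
up 36.9 [ 0.516  -0.1925  0.1891] w 0.0539 ft [-0.1  0.2 -1. ] ff 45.5 q [-0.89  0.42 -0.6   0.59  1.13  1.53]
nozzle n 11417 zmin pct [0.2395 0.2412 0.2449]
0.242 1025 [ 0.5113 -0.1955  0.0109] [ 0.5114 -0.1955]
0.25 1559 [ 0.5113 -0.1956  0.0109] [ 0.5114 -0.1955]
grasp [ 0.5105 -0.1972  0.1925]
hist [ 245  261  264  263  247  280  304  319  908 2041  997  123] [0.2215 0.2222 0.223  0.2237 0.2244 0.2251 0.2259 0.2266 0.2273 0.228
 0.2288 0.2295 0.2302]
rim 4524 z 0.2283 slope [0.0013 0.0025] ((511.92681884765625, -195.5855255126953), (55.35191345214844, 54.57504653930664), 39.771270751953125)
[(np.int64(240), np.int64(399), np.int64(180), np.int64(295))]
along pct [-0.0376 -0.0251 -0.0247  0.0262  0.0284  0.0299] lat pct [-0.0269 -0.0265 -0.0264  0.0273  0.0274  0.0276]
(array([   0,    0,    2,    0,    0,    0,  715, 1208,  311,  171,  163,
        154,  156,  147,  131,  137,  119,  112,  117,   97,  101,   96,
         95,  314,  148,    0,    0,    0,    0]), array([-45, -42, -39, -36, -33, -30, -27, -24, -21, -18, -15, -12,  -9,
        -6,  -3,   0,   3,   6,   9,  12,  15,  18,  21,  24,  27,  30,
        33,  36,  39,  42]))
```

View pics/w7.png

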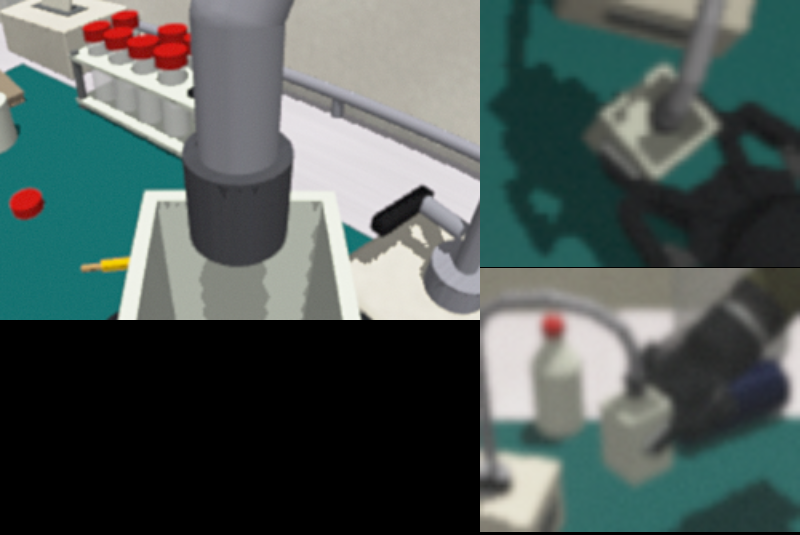

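The nozzle, at wrist crop (238,250), sits centred over the mouth. The measured offset is under 1 mm, the gap is about 12 mm, the rim is level within 0.2°, and nothing is touching. I'm handing it in.

```bash
python3 -c "
from h import *
print(bot.sign_off())"
```

```text
the job is handed in; nothing more can be done
None
```

The jar was turned over and stood mouth-up on the table, and it is now held level and still about 12 mm under the tap tip, centred to within about 1 mm; handed in at about 37 s with nothing else touched.

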